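# Square pan into the warming slot under the fondue base

## Robot

A 6-joint arm with a two-finger parallel gripper is mounted at the origin on the work surface. World frame = base frame: x ahead of the robot, y to its left, z up, the work surface at z = 0. Lengths are in m, angles in rad, forces in N, time in s.
With the tool pointing down it reaches from about 0.35 to 0.875 m from the base axis. Payload 4.2 kg.
Tool frame: the origin (TCP) lies at the very end of the fingers, on their centre line; the grasp point (between the pads) lies 19 mm behind it; z points along the fingers, y is the line along which they close (so a half turn about z gives the same grasp; the last joint's range is limited). The gripper opens to 87 mm and grips with 3 to 60 N. Pads are 19 mm wide; open, the fingers measure 117 mm over their backs; the gripper's body (75 mm by 190 mm) begins 51 mm behind the grasp point.
Start: joints at [-0.996, 0.385, 0.008, 0, -1.194, -0.259], TCP at [0.194, -0.594, 0.199] pointing down, gripper open.
Joint ranges: [-3.14, 3.14], [-1.21, 2.06], [-1.07, 1.41], [-3.16, 2.05], [-2.99, -0.16], [-3.1, 3.1]. Speed limits (rad/s): [2.79, 2.79, 3.14, 3.14, 3.14, 3.14].

## Interface

Orientations are given as a rotation vector (axis times angle).
In Python, from rig import env gives the robot as it stands.
- The arm moves only by the tool arm_command, never from a script. Its argument "moves" is a list of rows, each a list of 7 numbers: the shift along the world's x, y, z in m, then the turn, a rotation vector about the world's x, y, z in rad, then the finger opening in m, from 0 to 0.087. In form: [[x, y, z, wx, wy, wz, claw], ...]. A call has 1 to 5 rows; each row is the pose to reach, as a shift and turn from the pose commanded when the call began; what a row does not reach only later rows make up. A row lasts 1/10 s, in which the tool goes at most 50 mm and 8.59 degrees, less where a joint would pass 70% of its speed; a pose out of reach is approached as far as the arm can. A call with a gripper value outside its range is refused whole. The fingers move at their own pace and stop on an object; "newtons" is the grip in N (left out, the last holds). Time passes only in rows, so rows that repeat a pose let the fingers close. It gives the time, the measured TCP pose, the force, the opening and the grip force at its end, in the units of the state.
- env.get_obs(): the state, without advancing time (a new reading comes with each control period).
- env.capture(name): name is "scene" or "top" or "wrist"; returns a dict with "pixels" (384x512x3 uint8, blue, green, red), "depth" (384x512 float32, m along the optical axis (not along the pixel's ray), 0 where there is no reading), "mtx" (3x3 intrinsics, pixels), "dist_coeffs" ([k1, k2, p1, p2, k3] as OpenCV has them; the pictures are not rectified), "position" and "attitude" of the camera in the world; the wrist camera has in their place "hand_eye" (4x4, takes a point from camera to tool coordinates, whose origin is the TCP and whose axes are the flange's). Camera axes: x right, y down, z forward; pixel columns grow to the right and rows downward; lengths in m; the calibration is good to about 2 mm. A picture is of the moment at which its call begins: read the wrist's pose just before it.
- env.job_done(): hands the job in; it is judged then, once.
The state is a dict: "clock": time; "qpos": joint angles; "qvel": joint speeds; "joint_torque": joint torques, N m; "tool_pos": TCP position; "ee_rot": TCP orientation; "ft_force": force on the tool from outside, world axes, zero at the start; "wrist_torque": the same for the moment, N m; "width": opening from 0.0 (shut) to 1.0 (fully open); "grip_force": force on a finger pad.
Only numpy, scipy, OpenCV 4.12 (cv2) and the standard library are available. Lean on these libraries where they do the work, as an engineer would, in place of code of your own. Each camera call takes 0.05 s, during which the arm holds its last target. There are 200 camera calls.

## Task

Slide the small square pan, the right way up, into the warming slot under the fondue base from the robot's side, straight and fully home against the stop rail, with its wooden handle left sticking out of the slot, and let go of it. Leave the round pan where it is and do not knock the white pot on top of the base.

Things in the scene. Friction and masses are not known exactly. Their poses are not given: they have to be found in the camera images.
- square_pan: Small steel pan, 85 x 85 mm, 22 mm high, open on top, about 180 g, most of it in the pan part. A wooden bar handle 20 mm wide, from 15 to 33 mm above the counter, runs along the pan's -x axis from 52 to 162 mm from the origin. Origin: centre of the pan part's underside, z up. Loose, left or right of the base (round pan on the other side), handle roughly towards the robot.
- fondue_base: Fixed aluminium block under the pot, 200 (x) x 250 (y) x 100 mm high. Origin: footprint centre; x points away from its robot side, z up. A slot 110 mm wide, 50 mm high, floored by the counter, runs through along x; mouth at x=-100 mm. A 25 mm high stop rail crosses it, near face at x=-10 mm: pan home has its origin at x=-52.5 mm, y=0, axes alike. Knob juts 21 mm there at y=90 mm.
- round_pan: Not to be used: small round steel pan, 85 mm in diameter, 22 mm high, with the same wooden handle as the square pan. Origin: centre of the pan part's underside; the handle runs along its -x axis, from 52 to 162 mm from the origin; z up. Loose on the counter.
- pot: White ceramic pot, 150 mm in diameter (200 mm over its two side knobs), 85 mm high, about 800 g, standing loose on the base's hotplate, 106 mm above the counter and 20 mm beyond the base's origin along the base's x axis. Origin: centre of its underside, z up.
Things that resemble listed ones, but are neither listed nor needed, are in the scene too. Leave any purple look-alike of the square_pan alone.

How it is judged:
By the outcome, as a careful person would: the job done as asked, in the order asked, and still so for the second after the job is handed in, with the robot touching nothing.
It also fails if it takes over 40 s, if anything falls off the work surface, if the arm or the gripper's body presses on something with over 40 N, if the wrist force passes 120 N, or if a joint passes its speed limit or range.

## Working session

There is one attempt and no reset: what is moved stays moved. The work goes in short steps, Python scripts to look and compute and a tool call to move; the robot and the scene stay as the last step left them, time stands still between calls to the robot, and variables do not carry over. Pictures are saved under pics/ and viewed, at most 10 in all, crops included, and the job is handed in when it is done.

Besides the shell and the picture viewer there is one more tool, called after "Emit:" as name(argument=value, ...) on one line, values as JSON. arm_command: Moves the arm, as the interface text tells. Its arguments: {"type":"object","properties":{"moves":{"type":"array","items":{"type":"array","items":{"type":"number"}}},"newtons":{"type":"number"}},"required":["moves"]}

```bash
mkdir -p pics; cat > h.py <<'E'
import numpy as np, cv2, pickle
from rig import env
from scipy.spatial.transform import Rotation as R
def cam(n):
    o=env.get_obs(); c=env.capture(n)
    if n=="wrist":
        T=np.eye(4);T[:3,:3]=rot(o["ee_rot"]);T[:3,3]=o["tool_pos"];c["T"]=T@np.array(c["hand_eye"])
    else:
        T=np.eye(4);T[:3,:3]=rot(c["attitude"]);T[:3,3]=c["position"];c["T"]=T
    return c
def rot(a):
    a=np.array(a,float)
    return a if a.shape==(3,3) else R.from_rotvec(a).as_matrix()
def ray(c,uv):
    p=cv2.undistortPoints(np.array(uv,float).reshape(-1,1,2),np.array(c["mtx"]),np.array(c["dist_coeffs"]))[:,0]
    return np.c_[p,np.ones(len(p))]
def plane(c,uv,z):
    d=ray(c,uv)@c["T"][:3,:3].T;o=c["T"][:3,3]
    return o+d*((z-o[2])/d[:,2])[:,None]
def deep(c,uv):
    uv=np.array(uv).reshape(-1,2);d=c["depth"][uv[:,1].astype(int),uv[:,0].astype(int)]
    return (ray(c,uv)*d[:,None])@c["T"][:3,:3].T+c["T"][:3,3]
E
python3 - <<'E'
from h import *
print(env.get_obs())
for n in("scene","top"):
    c=cam(n);cv2.imwrite(f"pics/{n}0.png",c["pixels"]);pickle.dump(c,open(n+".pkl","wb"));print(n,c["T"].round(3).tolist(),c["attitude"])
E
```

```text
{'clock': 0.0, 'qpos': array([-9.96391826e-01,  3.85568140e-01,  6.61483445e-03, -4.86400792e-04,
       -1.19400548e+00, -2.58561918e-01]), 'qvel': array([-0.00052864,  0.00016036,  0.00098639, -0.00113361,  0.00055969,
        0.00029324]), 'joint_torque': array([ 5.49034917e-05, -3.90668643e+01,  1.87406123e+01,  4.21982512e+00,
        1.10319135e-02, -2.17395395e-04]), 'tool_pos': array([ 0.19391811, -0.59346083,  0.19775024]), 'ee_rot': array([ 0.4937136 , -3.10208657, -0.0033932 ]), 'ft_force': array([-0.81354722, -0.045301  , -0.86991799]), 'wrist_torque': array([-0.03605454, -0.02180342, -0.06753509]), 'grip_force': 0.0, 'width': 0.9995838062693775}
scene [[0.576, 0.525, -0.627, 1.211], [0.817, -0.375, 0.438, -0.514], [-0.005, -0.764, -0.645, 0.83], [0.0, 0.0, 0.0, 1.0]] [-2.06381361 -1.06692836  0.50231768]
top [[0.002, -0.993, 0.116, 0.388], [-1.0, -0.004, -0.023, 0.015], [0.023, -0.115, -0.993, 1.073], [0.0, 0.0, 0.0, 1.0]] [-2.1756857   2.1691321  -0.15081954]
```

View pics/scene0.png

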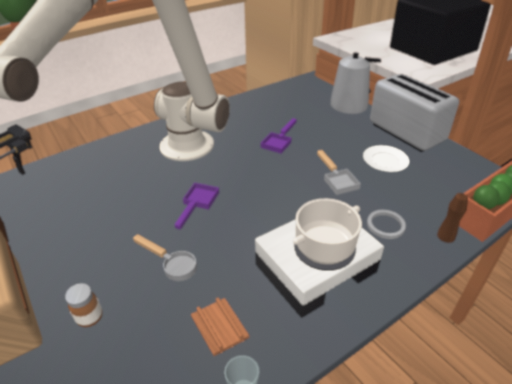

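View pics/top0.png

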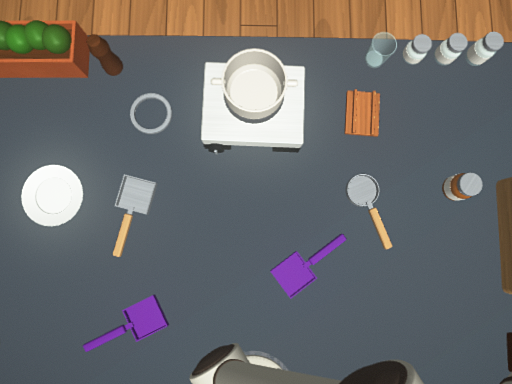

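The scene view shows the square steel pan with a wooden handle at (342,181). In the top view it is at (135,195), with the handle running to (118,252). The base is at (254,105) in the top view, and its knob is at (216,149).
Candidates (top view):
- steel square pan (135,195)
- purple look-alikes (293,275) and (147,317)
- round pan (363,190)

I choose the steel square one.

```bash
python3 - <<'E'
from h import *
t=pickle.load(open("top.pkl","rb"));s=pickle.load(open("scene.pkl","rb"))
a=cv2.resize(t["pixels"][160:270,90:180],None,fx=4.4,fy=4.4,interpolation=3)
b=cv2.resize(s["pixels"][140:205,305:370],None,fx=6,fy=6,interpolation=3)
h=max(a.shape[0],b.shape[0]);pad=lambda i:cv2.copyMakeBorder(i,0,h-i.shape[0],0,0,0)
cv2.imwrite("pics/crop1.png",np.hstack([pad(a),pad(b)]))
# pan
px=t["pixels"].astype(int);hsv=cv2.cvtColor(t["pixels"],cv2.COLOR_BGR2HSV)
def big(m,roi):
    k=np.zeros(m.shape,np.uint8);x0,y0,x1,y1=roi;k[y0:y1,x0:x1]=m[y0:y1,x0:x1]
    return max(cv2.findContours(k,0,1)[0],key=cv2.contourArea)
grey=((hsv[...,2]>110)&(hsv[...,1]<60)).astype(np.uint8)
wood=((hsv[...,0]<25)&(hsv[...,1]>90)&(hsv[...,2]>100)).astype(np.uint8)
for n,m,roi,z in(("pan",grey,(95,165,175,225),.022),("handle",wood,(95,200,175,265),.033),("round",grey,(335,165,395,215),.022),("rhandle",wood,(355,200,400,260),.033),("base",((hsv[...,2]>180)&(hsv[...,1]<40)).astype(np.uint8),(190,45,320,155),.1)):
    c=big(m,roi); w=plane(t,c[:,0,:]+0.,z)
    r=cv2.minAreaRect(w[:,:2].astype(np.float32))
    print(n,cv2.minAreaRect(c),"world",np.round(r[0],4),np.round(r[1],4),round(r[2],1))
    print(cv2.boxPoints(r).round(3).tolist())
    i=c[:,0,:].mean(0); print(" depth pt",deep(t,[i]).round(3))
for n,uv in(("base top",[(220,135),(290,135)]),("pan in",[(135,195),(130,205)]),("rim/knob",[(216,149)]),("handle",[(122,238)]),("counter",[(200,220)]),("pot",[(254,85)])):
    print(n,deep(t,uv).round(3).tolist())
E
```

```text
pan ((134.0423126220703, 195.5115203857422), (34.90690231323242, 37.97660446166992), 15.255118370056152) world [0.5008 0.306 ] [0.0896 0.0972] 75.4
[[0.44200000166893005, 0.2750000059604645], [0.5370000004768372, 0.25], [0.5590000152587891, 0.3370000123977661], [0.4650000035762787, 0.3619999885559082]]
 depth pt [[0.505 0.312 0.   ]]
handle ((122.1765365600586, 234.90415954589844), (8.593672752380371, 43.39449691772461), 16.50436019897461) world [0.3999 0.3294] [0.0217 0.1078] 75.3
[[0.3449999988079071, 0.3330000042915344], [0.4490000009536743, 0.3050000071525574], [0.45500001311302185, 0.32600000500679016], [0.35100001096725464, 0.3540000021457672]]
 depth pt [[0.4   0.329 0.034]]
round ((363.0192565917969, 189.90383911132812), (32.55527877807617, 33.14362716674805), 11.309932708740234) world [ 0.518  -0.2858] [0.0852 0.0875] 78.9
[[0.46700000762939453, -0.3190000057220459], [0.5529999732971191, -0.335999995470047], [0.5690000057220459, -0.25200000405311584], [0.4830000102519989, -0.23600000143051147]]
 depth pt [[ 0.517 -0.291  0.007]]
rhandle ((379.8448486328125, 228.1379547119140
[... 206 characters left out ...]
9899864197, -0.31299999356269836], [0.4650000035762787, -0.2930000126361847]]
 depth pt [[ 0.419 -0.323  0.033]]
base ((253.12631225585938, 96.7164077758789), (101.8477783203125, 97.50483703613281), 2.2025983333587646) world [0.7399 0.0017] [0.2483 0.2495] 88.0
[[0.6110000014305115, -0.11800000071525574], [0.8600000143051147, -0.12700000405311584], [0.8690000176429749, 0.12099999934434891], [0.6200000047683716, 0.12999999523162842]]
 depth pt [[0.719 0.003 0.114]]
base top [[0.64, 0.082, 0.102], [0.643, -0.088, 0.098]]
pan in [[0.504, 0.308, 0.006], [0.478, 0.321, 0.004]]
rim/knob [[0.613, 0.094, 0.069]]
handle [[0.392, 0.329, 0.034]]
counter [[0.44, 0.139, -0.001]]
pot [[0.762, 0.0, 0.115]]
```

View pics/crop1.png

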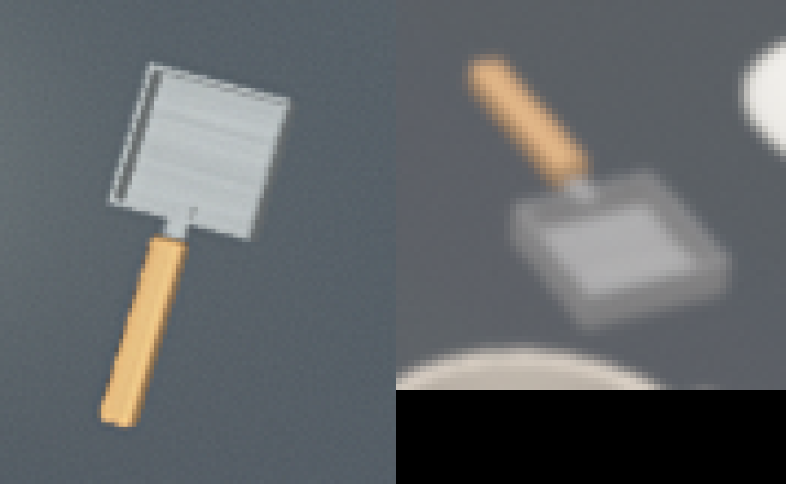

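The crop confirms it: the pan is steel and open on top, standing upright with a wooden handle. The pan's origin is about (0.503, 0.301) with yaw −15°. The base's front centre is about (0.616, 0.006) with yaw −2°. The measured sizes match the description. Now moving over the handle.

Emit:
arm_command(moves=[[0.024, 0.044, 0, 0, 0, -0.02, 0.087], [0.048, 0.088, 0, 0, 0, -0.05, 0.087], [0.072, 0.132, 0, 0, 0, -0.08, 0.087], [0.096, 0.176, 0, 0, 0, -0.11, 0.087], [0.12, 0.22, 0, 0, 0, -0.14, 0.087]])

```text
clock: 0.6
tool_pos: [0.3141, -0.3727, 0.1985]
ee_rot: [0.273, -3.129, -0.001]
ft_force: [1.8, -0.8, 0.3]
width: 1.001
grip_force: 0.0
```

Emit:
arm_command(moves=[[0.02, 0.045, 0, 0, 0, -0.03, 0.087], [0.04, 0.09, 0, 0, 0, -0.06, 0.087], [0.06, 0.135, 0, 0, 0, -0.09, 0.087], [0.08, 0.18, 0, 0, 0, -0.12, 0.087], [0.1, 0.224, 0, 0, 0, -0.14, 0.087]])

```text
clock: 1.1
tool_pos: [0.4139, -0.1485, 0.1988]
ee_rot: [-0.055, 3.141, 0.0]
ft_force: [0.5, -0.4, -0.2]
width: 1.002
grip_force: 0.0
```

Emit:
arm_command(moves=[[0.0, 0.048, 0, 0, 0, -0.03, 0.087], [0.0, 0.096, 0, 0, 0, -0.06, 0.087], [0.0, 0.144, 0, 0, 0, -0.09, 0.087], [0.0, 0.192, 0, 0, 0, -0.12, 0.087], [0.0, 0.24, 0, 0, 0, -0.15, 0.087]])

```text
clock: 1.6
tool_pos: [0.4131, 0.0913, 0.1989]
ee_rot: [0.181, 3.136, 0.0]
ft_force: [1.4, -0.6, 0.3]
width: 1.001
grip_force: 0.0
```

Emit:
arm_command(moves=[[-0.007, 0.047, -0.005, 0, 0, -0.03, 0.087], [-0.014, 0.094, -0.01, 0, 0, -0.06, 0.087], [-0.021, 0.141, -0.015, 0, 0, -0.09, 0.087], [-0.028, 0.188, -0.02, 0, 0, -0.12, 0.087], [-0.035, 0.235, -0.02, 0, 0, -0.15, 0.087]])

```text
clock: 2.1
tool_pos: [0.3775, 0.3257, 0.1779]
ee_rot: [-0.415, -3.113, 0.003]
ft_force: [0.9, -0.4, 0.9]
width: 1.001
grip_force: 0.0
```

```bash
python3 - <<'E'
from h import *
c=cam("wrist");cv2.imwrite("pics/w1.png",c["pixels"]);pickle.dump(c,open("w1.pkl","wb"))
hsv=cv2.cvtColor(c["pixels"],cv2.COLOR_BGR2HSV)
m=((hsv[...,0]<25)&(hsv[...,1]>90)&(hsv[...,2]>100)).astype(np.uint8)
k=max(cv2.findContours(m,0,1)[0],key=cv2.contourArea)
r=cv2.minAreaRect(plane(c,k[:,0]+0.,.033)[:,:2].astype(np.float32));print(cv2.minAreaRect(k),r,cv2.boxPoints(r).round(4).tolist())
E
```

```text
((369.5508728027344, 286.6802978515625), (14.659936904907227, 267.4226989746094), 88.26429748535156) ((0.5752676725387573, 0.4458255171775818), (0.39950859546661377, 0.024954335764050484), 74.84379577636719) [[0.5109999775886536, 0.2563000023365021], [0.535099983215332, 0.24979999661445618], [0.6395000219345093, 0.6353999972343445], [0.6154999732971191, 0.6419000029563904]]
```

View pics/w1.png

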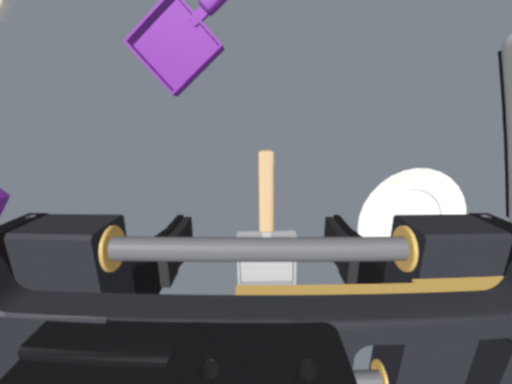

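The wrist view shows the handle at columns 259–274, rows 152–232, running straight along the view and between the fingers. The contour picked the gripper's gold bar instead, so I'll measure again with a region limit.

```bash
python3 - <<'E'
from h import *
c=pickle.load(open("w1.pkl","rb"))
hsv=cv2.cvtColor(c["pixels"],cv2.COLOR_BGR2HSV)
m=((hsv[...,0]<25)&(hsv[...,1]>70)&(hsv[...,2]>100)).astype(np.uint8);m[234:]=0;m[:140]=0;m[:,:240]=0;m[:,290:]=0
k=max(cv2.findContours(m,0,1)[0],key=cv2.contourArea)
r=cv2.minAreaRect(plane(c,k[:,0]+0.,.033)[:,:2].astype(np.float32));print(r,cv2.boxPoints(r).round(4).tolist(),deep(c,[(266,190)]))
t=pickle.load(open("top.pkl","rb"))
# base front top edge, sub-pixel-ish from column scans
g=cv2.cvtColor(t["pixels"],cv2.COLOR_BGR2GRAY).astype(float)
pts=[]
for u in range(228,298,3):
    col=g[138:156,u];d=np.diff(col);i=int(np.argmin(d));pts.append((u,138+i+.5))
w=plane(t,pts,.1);p=np.polyfit(w[:,1],w[:,0],1);print("front x=%.4f*y+%.4f"%tuple(p),np.std(w[:,0]-np.polyval(p,w[:,1])))
for v in(125,135,142):
    d=np.diff(g[v,190:320]);print(v,plane(t,[(190+np.argmax(d)+.5,v),(190+np.argmin(d)+.5,v)],.1).round(4).tolist())
print(np.round(pts[::6],1).tolist())
E
```

```text
((0.3991824984550476, 0.33468103408813477), (0.013932034373283386, 0.1052141785621643), 72.30999755859375) [[0.34689998626708984, 0.3440000116825104], [0.4472000002861023, 0.31209999322891235], [0.4514000117778778, 0.325300008058548], [0.35120001435279846, 0.3573000133037567]] [[0.39558107 0.3312154  0.03175119]]
front x=0.0328*y+0.6148 0.0007407204590443102
125 [[0.6653, 0.1298, 0.1], [0.6673, -0.1213, 0.1]]
135 [[0.6404, 0.1294, 0.1], [0.6422, -0.1185, 0.1]]
142 [[0.6231, 0.1242, 0.1], [0.6248, -0.1183, 0.1]]
[[228.0, 144.5], [246.0, 145.5], [264.0, 146.5], [282.0, 146.5]]
```

Emit:
arm_command(moves=[[0, 0.011, -0.045, 0, 0, 0, 0.087], [0, 0.011, -0.09, 0, 0, 0, 0.087], [0, 0.011, -0.13, 0, 0, 0, 0.087], [0, 0.011, -0.155, 0, 0, 0, 0.087], [0, 0.011, -0.17, 0, 0, 0, 0.087]])

```text
clock: 2.65
tool_pos: [0.3777, 0.3337, 0.0061]
ee_rot: [-0.414, -3.112, 0.007]
ft_force: [-0.2, 0.6, 0.9]
width: 1.005
grip_force: 0.0
```

Emit:
arm_command(moves=[[0, 0, 0, 0, 0, 0, 0.01], [0, 0, 0, 0, 0, 0, 0.01], [0, 0, 0, 0, 0, 0, 0.01], [0, 0, 0, 0, 0, 0, 0.01], [0, 0, 0, 0, 0, 0, 0.01]], newtons=25)

```text
clock: 3.15
tool_pos: [0.3791, 0.3359, 0.0098]
ee_rot: [0.414, 3.113, 0.003]
ft_force: [0.1, -0.4, -0.9]
width: 0.631
grip_force: 0.0
```

Emit:
arm_command(moves=[[0, 0, 0, 0, 0, 0, 0.01], [0, 0, 0, 0, 0, 0, 0.01], [0, 0, 0, 0, 0, 0, 0.01]])

```text
clock: 3.45
tool_pos: [0.3789, 0.3354, 0.009]
ee_rot: [0.414, 3.114, 0.0]
ft_force: [-0.0, 0.1, -0.5]
width: 0.357
grip_force: 0.0
```

Emit:
arm_command(moves=[[0, 0, 0, 0, 0, 0, 0.01], [0, 0, 0, 0, 0, 0, 0.01], [0, 0, 0, 0, 0, 0, 0.01], [0, 0, 0, 0, 0, 0, 0.01]])

```text
clock: 3.85
tool_pos: [0.3789, 0.3355, 0.0089]
ee_rot: [0.414, 3.114, 0.0]
ft_force: [0.9, 0.2, 0.9]
width: 0.125
grip_force: 0.3
```

The opening is 11 mm, less than the 20 mm handle, so the grasp missed. I'll look.

```bash
python3 - <<'E'
from h import *
c=cam("wrist");t=cam("top");s=cam("scene")
a=cv2.resize(t["pixels"][160:290,70:200],(390,390),interpolation=3)
b=cv2.resize(s["pixels"][110:210,280:410],(390,300),interpolation=3)
w=cv2.resize(c["pixels"],(400,300))
im=np.zeros((600,800,3),np.uint8);im[:390,:390]=a;im[:300,400:790]=b;im[300:,400:]=w
cv2.imwrite("pics/g1.png",im)
print(env.get_obs()["width"])
E
```

```text
0.11917811660170081
```

View pics/g1.png

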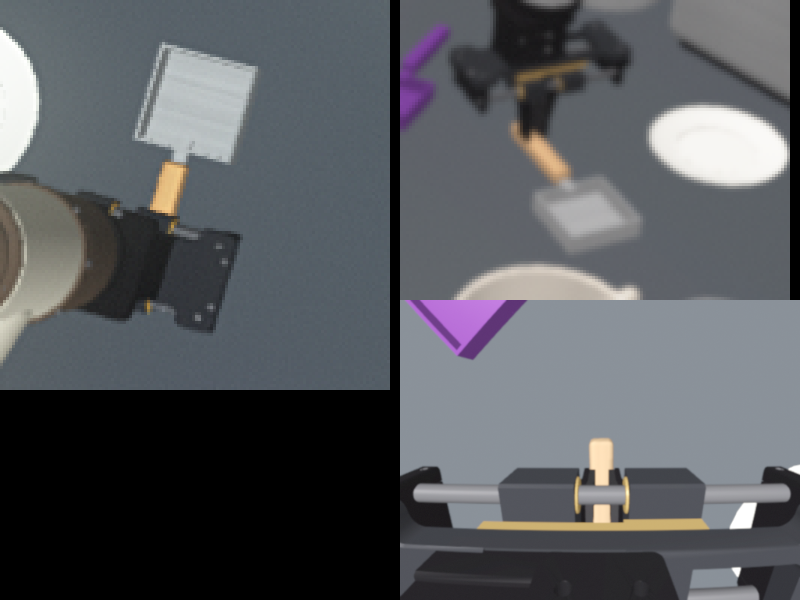

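The handle looks to be between the fingers, at composite (600,480), but the opening reading disagrees. I'll close further to see whether the fingers stop.

Emit:
arm_command(moves=[[0, 0, 0, 0, 0, 0, 0], [0, 0, 0, 0, 0, 0, 0], [0, 0, 0, 0, 0, 0, 0]], newtons=25)

```text
clock: 4.3
tool_pos: [0.3788, 0.3354, 0.0089]
ee_rot: [0.414, 3.114, 0.0]
ft_force: [-0.3, -0.2, 1.7]
width: 0.011
grip_force: 0.3
```

```bash
python3 - <<'E'
from h import *
c=cam("wrist");s=cam("scene");pickle.dump(c,open("w2.pkl","wb"))
b=cv2.resize(s["pixels"][110:180,290:370],(440,385),interpolation=3)
w=cv2.convertScaleAbs(cv2.resize(c["pixels"][170:300,200:320],(360,390)),alpha=1.6,beta=20)
im=np.zeros((390,800,3),np.uint8);im[:385,:440]=cv2.convertScaleAbs(b,alpha=1.6,beta=20);im[:,440:]=w
cv2.imwrite("pics/g2.png",im)
o=env.get_obs();print(o["width"],o["grip_force"],o["tool_pos"])
for v in range(180,215,5):
    print(v,[deep(c,[(u,v)])[0].round(3).tolist() for u in(250,256,262)], c["depth"][v,256])
E
```

```text
0.0060707415098819 0.30116814508801326 [0.37883298 0.3354042  0.0088588 ]
180 [[0.346, 0.339, 0.027], [0.347, 0.343, 0.026], [0.348, 0.346, 0.028]] 0.17171612
185 [[0.348, 0.338, 0.03], [0.349, 0.342, 0.03], [0.35, 0.346, 0.031]] 0.1678375
190 [[0.351, 0.338, 0.03], [0.352, 0.341, 0.03], [0.353, 0.345, 0.031]] 0.16862485
195 [[0.355, 0.337, 0.03], [0.356, 0.34, 0.03], [0.356, 0.344, 0.031]] 0.16950428
200 [[0.358, 0.336, 0.03], [0.359, 0.339, 0.031], [0.36, 0.343, 0.03]] 0.17004518
205 [[0.361, 0.335, 0.031], [0.362, 0.339, 0.031], [0.363, 0.342, 0.032]] 0.17027874
210 [[0.364, 0.334, 0.032], [0.365, 0.338, 0.032], [0.366, 0.341, 0.031]] 0.17086335
```

View pics/g2.png

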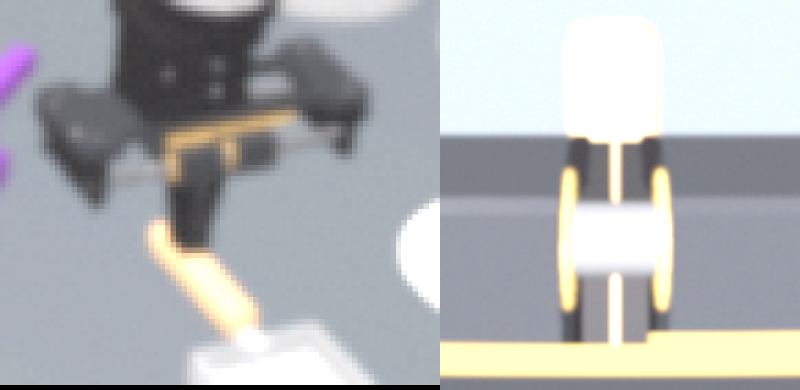

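The fingers have shut to zero and cover the handle's top in both views, with tips at crop-left (190,248). So the fingertips look to be above the handle, although the TCP reads 9 mm. I'll check where the real tips are.

```bash
python3 - <<'E'
from h import *
s=cam("scene");c=pickle.load(open("w2.pkl","rb"));o=env.get_obs();p=o["tool_pos"]
def proj(c,P):
    Ti=np.linalg.inv(c["T"]);q=cv2.projectPoints(np.array(P,float),Ti[:3,:3],Ti[:3,3],np.array(c["mtx"]),np.array(c["dist_coeffs"]))[0][:,0];return q.round(1).tolist()
P=[p+[0,0,h] for h in(0,.019,.024,.03,.04,.06)]
print("scene",proj(s,P));print("wrist",proj(c,P))
# scene crop tip pixel ~ (324.5,155)
for u,v in((324,150),(324,152),(324,154),(324,156),(322,145),(324,158)):print((u,v),s["pixels"][v,u].tolist(),deep(s,[(u,v)]).round(3).tolist())
for u in(247,252,258,264):print(u,[(v,c["depth"][v,u].round(3),deep(c,[(u,v)])[0].round(3).tolist()) for v in(212,216,220,224,228)])
E
```

```text
scene [[322.8, 160.4], [323.3, 155.8], [323.4, 154.6], [323.5, 153.2], [323.8, 150.8], [324.4, 145.8]]
wrist [[258.0, 218.1], [258.1, 228.0], [258.1, 231.0], [258.1, 234.8], [258.1, 241.7], [258.2, 258.3]]
(324, 150) [32, 30, 31] [[0.386, 0.328, 0.059]]
(324, 152) [31, 30, 31] [[0.39, 0.326, 0.053]]
(324, 154) [36, 40, 45] [[0.386, 0.33, 0.042]]
(324, 156) [94, 125, 156] [[0.389, 0.329, 0.035]]
(322, 145) [28, 27, 28] [[0.386, 0.317, 0.083]]
(324, 158) [133, 178, 221] [[0.395, 0.323, 0.033]]
247 [(212, np.float32(0.173), [0.365, 0.332, 0.03]), (216, np.float32(0.169), [0.367, 0.331, 0.034]), (220, np.float32(0.163), [0.367, 0.332, 0.041]), (224, np.float32(0.156), [0.367, 0.332, 0.048]), (228, np.float32(0.149), [0.366, 0.332, 0.055])]
252 [(212, np.float32(0.172), [0.366, 0.335, 0.031]), (216, np.float32(0.173), [0.369, 0.334, 0.03]), (220, np.float32(0.167), [0.369, 0.334, 0.037]), (224, np.float32(0.16), [0.369, 0.334, 0.044]), (228, np.float32(0.152), [0.368, 0.335, 0.052])]
258 [(212, np.float32(0.172), [0.367, 0.339, 0.031]), (216, np.float32(0.173), [0.37, 0.338, 0.031]), (220, np.float32(0.173), [0.372, 0.337, 0.031]), (224, np.float32(0.173), [0.375, 0.337, 0.032]), (228, np.float32(0.174), [0.377, 0.336, 0.032])]
264 [(212, np.float32(0.171), [0.368, 0.342, 0.031]), (216, np.float32(0.171), [0.37, 0.342, 0.032]), (220, np.float32(0.167), [0.371, 0.341, 0.037]), (224, np.float32(0.159), [0.37, 0.341, 0.045]), (228, np.float32(0.154), [0.371, 0.341, 0.05])]
```

Emit:
arm_command(moves=[[0, 0, 0, 0, 0, 0, 0.087], [0, 0, 0, 0, 0, 0, 0.087], [0, 0, 0, 0, 0, 0, 0.087], [0, 0, 0, 0, 0, 0, 0.087], [0, 0, 0, 0, 0, 0, 0.087]])

```text
clock: 4.95
tool_pos: [0.3788, 0.3353, 0.0087]
ee_rot: [-0.414, -3.114, 0.0]
ft_force: [-0.0, 0.2, -0.3]
width: 0.369
grip_force: 0.0
```

```bash
python3 - <<'E'
from h import *
s=cam("scene");c=cam("wrist");o=env.get_obs();p=o["tool_pos"];w=o["width"]*.087;print(w,p)
yd=np.array([.262,.965,0])
def proj(c,P):
    Ti=np.linalg.inv(c["T"]);q=cv2.projectPoints(np.array(P,float),Ti[:3,:3],Ti[:3,3],np.array(c["mtx"]),np.array(c["dist_coeffs"]))[0][:,0];return q
im=cv2.resize(s["pixels"][110:180,290:370],(440,385),interpolation=3)
iw=cv2.resize(c["pixels"][150:320,140:370],(350,259))
for sg in(-1,1):
  for h,col in((0,(0,0,255)),(.025,(0,255,0))):
    P=[p+sg*(w/2+.006)*yd+[0,0,h]]
    q=(proj(s,P)[0]-[290,110])*5.5;cv2.circle(im,tuple(int(v) for v in q),4,col,1)
    q=(proj(c,P)[0]-[140,150])*350/230;cv2.circle(iw,tuple(int(v) for v in q),4,col,1)
out=np.zeros((385,800,3),np.uint8);out[:,:440]=im;out[:259,445:795]=iw;cv2.imwrite("pics/g3.png",cv2.convertScaleAbs(out,alpha=1.5,beta=15))
m=s["depth"][110:180,290:370];g=s["pixels"][110:180,290:370].max(2)
v,u=np.nonzero((g<60));D=deep(s,np.c_[u+290,v+110]);L=(D-p)@yd
for lo,hi in((-.07,-.02),(.02,.07)):
    k=(L>lo)&(L<hi)&(D[:,2]<.1);print(lo,np.sort(D[k][:,2])[:8].round(3),D[k][np.argsort(D[k][:,2])[:3]].round(3).tolist())
E
```

```text
0.04036224426447218 [0.37878389 0.33532856 0.00876328]
-0.07 [0.039 0.044 0.044 0.044 0.045 0.046 0.049 0.049] [[0.37, 0.313, 0.039], [0.383, 0.31, 0.044], [0.386, 0.303, 0.044]]
0.02 [0.036 0.043 0.046 0.048 0.054 0.056 0.061 0.063] [[0.392, 0.354, 0.036], [0.397, 0.353, 0.043], [0.395, 0.354, 0.046]]
```

View pics/g3.png

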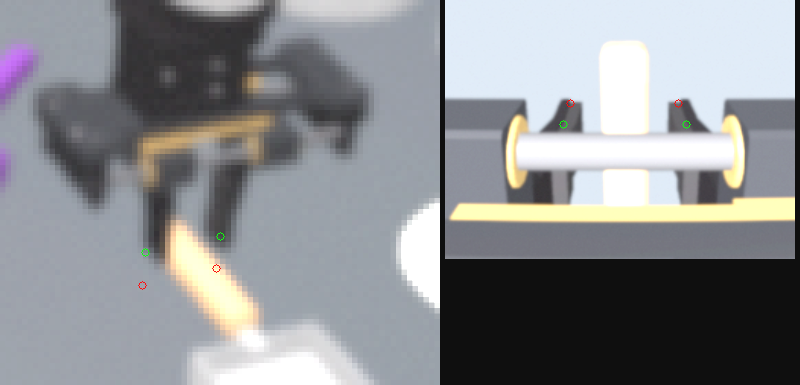

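Both views show the fingers ending about 25 mm above the reported TCP, at roughly z = 0.034. Without contact, that explains the miss. I'll finish opening, then go down in guarded steps while watching the force.

Emit:
arm_command(moves=[[0, 0, 0, 0, 0, 0, 0.087], [0, 0, 0, 0, 0, 0, 0.087], [0, 0, -0.005, 0, 0, 0, 0.087], [0, 0, -0.01, 0, 0, 0, 0.087], [0, 0, -0.015, 0, 0, 0, 0.087]])

```text
clock: 5.55
tool_pos: [0.3787, 0.3352, -0.0067]
ee_rot: [-0.414, -3.114, 0.001]
ft_force: [-0.8, 0.1, 0.6]
width: 0.924
grip_force: 0.0
```

Emit:
arm_command(moves=[[0, 0, -0.002, 0, 0, 0, 0.087], [0, 0, -0.004, 0, 0, 0, 0.087], [0, 0, -0.005, 0, 0, 0, 0.087]])

```text
clock: 5.85
tool_pos: [0.3788, 0.3354, -0.0114]
ee_rot: [-0.414, -3.114, 0.001]
ft_force: [0.3, -0.3, -0.7]
width: 0.996
grip_force: 0.0
```

There was no contact at −11 mm, so the offset is confirmed. Going 4 mm lower, then closing.

Emit:
arm_command(moves=[[0, 0, -0.002, 0, 0, 0, 0.087], [0, 0, -0.004, 0, 0, 0, 0.05], [0, 0, -0.004, 0, 0, 0, 0.01], [0, 0, -0.004, 0, 0, 0, 0.01], [0, 0, -0.004, 0, 0, 0, 0.01]], newtons=25)

```text
clock: 6.35
tool_pos: [0.3789, 0.3355, -0.0151]
ee_rot: [0.414, 3.114, 0.0]
ft_force: [0.3, 0.2, 0.2]
width: 0.721
grip_force: 0.0
```

Emit:
arm_command(moves=[[0, 0, 0, 0, 0, 0, 0.01], [0, 0, 0, 0, 0, 0, 0.01], [0, 0, 0, 0, 0, 0, 0.01], [0, 0, 0, 0, 0, 0, 0.01], [0, 0, 0, 0, 0, 0, 0.01]])

```text
clock: 6.85
tool_pos: [0.3788, 0.3354, -0.0151]
ee_rot: [0.414, 3.114, 0.0]
ft_force: [0.6, -0.0, 0.4]
width: 0.265
grip_force: 0.0
```

Emit:
arm_command(moves=[[0, 0, 0, 0, 0, 0, 0.01], [0, 0, 0, 0, 0, 0, 0.01], [0, 0, 0, 0, 0, 0, 0.01]])

```text
clock: 7.15
tool_pos: [0.3789, 0.3354, -0.0151]
ee_rot: [0.414, 3.114, 0.0]
ft_force: [0.9, 0.5, 0.9]
width: 0.228
grip_force: 24.9
```

The handle is gripped: 19.8 mm opening, 25 N. Next I slide the pan to in front of the slot and turn it to line up.

Emit:
arm_command(moves=[[0.001, -0.01, 0, 0, 0, 0.01, 0.01], [0.005, -0.035, 0, 0, 0, 0.03, 0.01], [0.01, -0.07, 0, 0, 0, 0.055, 0.01], [0.016, -0.105, 0, 0, 0, 0.08, 0.01], [0.021, -0.14, 0, 0, 0, 0.1, 0.01]])

```text
clock: 7.65
tool_pos: [0.3997, 0.1938, -0.0151]
ee_rot: [0.254, 3.131, 0.0]
ft_force: [0.2, 0.0, -0.3]
width: 0.23
grip_force: 24.9
```

Emit:
arm_command(moves=[[0.005, -0.035, 0, 0, 0, 0.025, 0.01], [0.01, -0.07, 0, 0, 0, 0.05, 0.01], [0.016, -0.105, 0, 0, 0, 0.075, 0.01], [0.021, -0.14, 0, 0, 0, 0.1, 0.01], [0.025, -0.165, 0, 0, 0, 0.12, 0.01]])

```text
clock: 8.15
tool_pos: [0.4241, 0.0281, -0.0151]
ee_rot: [-0.069, -3.14, 0.0]
ft_force: [0.1, 0.7, -0.2]
width: 0.228
grip_force: 25.0
```

Emit:
arm_command(moves=[[0.002, -0.019, 0, 0, 0, 0.01, 0.01], [0.002, -0.019, 0, 0, 0, 0.01, 0.01], [0.002, -0.019, 0, 0, 0, 0.01, 0.01]])

```text
clock: 8.45
tool_pos: [0.4263, 0.0107, -0.0152]
ee_rot: [-0.057, -3.141, 0.0]
ft_force: [-0.7, -1.0, -0.9]
width: 0.221
grip_force: 24.9
```

```bash
python3 - <<'E'
from h import *
t=cam("top");o=env.get_obs();p=o["tool_pos"];y=rot(o["ee_rot"])[:,1];print(p,np.degrees(np.arctan2(-y[0],y[1])),o["width"],o["grip_force"])
hsv=cv2.cvtColor(t["pixels"],cv2.COLOR_BGR2HSV)
m=((hsv[...,2]>110)&(hsv[...,1]<60)).astype(np.uint8);m[:153]=0;m[215:]=0;m[:,:215]=0;m[:,300:]=0
k=max(cv2.findContours(m,0,1)[0],key=cv2.contourArea);r=cv2.minAreaRect(plane(t,k[:,0]+0.,.022)[:,:2].astype(np.float32));print(r,cv2.boxPoints(r).round(3).tolist())
cv2.imwrite("pics/p1.png",cv2.resize(t["pixels"][40:260,150:350],(600,600),interpolation=3)[:600])
E
```

```text
[ 0.42641293  0.0112446  -0.01517041] -1.9961517701234683 0.22480015523449717 24.9364223331213
((0.5610371232032776, -0.010069772601127625), (0.10507933795452118, 0.21935322880744934), 0.3802427053451538) [[0.5080000162124634, 0.0989999994635582], [0.5090000033378601, -0.11999999731779099], [0.6140000224113464, -0.11900000274181366], [0.6129999756813049, 0.10000000149011612]]
```

View pics/p1.png

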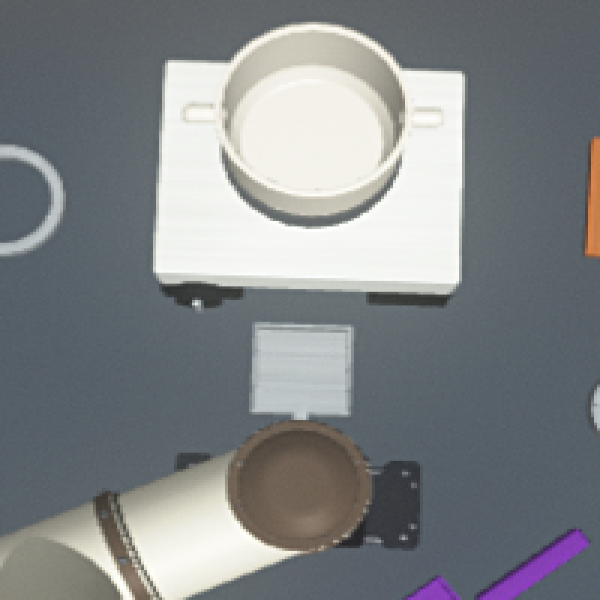

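The pan spans composite columns 252–352 (centre 302) in front of the slot, which spans 243–368 (centre 305), and the angles agree. The small offset goes as the pan follows the base's −2° axis in. Pushing it in now.

Emit:
arm_command(moves=[[0.01, 0, 0, 0, 0, 0, 0.01], [0.03, -0.001, 0, 0, 0, 0, 0.01], [0.05, -0.002, 0, 0, 0, 0, 0.01], [0.07, -0.003, 0, 0, 0, 0, 0.01], [0.085, -0.003, 0, 0, 0, 0, 0.01]])

```text
clock: 9.0
tool_pos: [0.5138, 0.0094, -0.0152]
ee_rot: [0.051, 3.14, 0.0]
ft_force: [-1.1, 0.1, 0.7]
width: 0.222
grip_force: 24.9
```

Emit:
arm_command(moves=[[0.004, 0, 0, 0, 0, 0, 0.01], [0.008, 0, 0, 0, 0, 0, 0.01], [0.012, 0, 0, 0, 0, 0, 0.01], [0.016, -0.001, 0, 0, 0, 0, 0.01]])

```text
clock: 9.4
tool_pos: [0.5275, 0.0076, -0.0151]
ee_rot: [-0.053, -3.141, 0.0]
ft_force: [-0.8, 0.5, -0.4]
width: 0.23
grip_force: 24.9
```

Emit:
arm_command(moves=[[0.002, 0, 0, 0, 0, 0, 0.01], [0.004, 0, 0, 0, 0, 0, 0.01]])

```text
clock: 9.6
tool_pos: [0.5316, 0.0073, -0.0151]
ee_rot: [-0.054, -3.141, 0.0]
ft_force: [-1.3, 0.1, 0.9]
width: 0.229
grip_force: 24.9
```

Emit:
arm_command(moves=[[0.001, 0, 0, 0, 0, 0, 0.01], [0.002, 0, 0, 0, 0, 0, 0.01], [0.003, 0, 0, 0, 0, 0, 0.01]])

```text
clock: 9.9
tool_pos: [0.5347, 0.0073, -0.0151]
ee_rot: [-0.054, -3.141, 0.0]
ft_force: [-1.1, 0.4, 1.5]
width: 0.229
grip_force: 24.9
```

Emit:
arm_command(moves=[[0.001, 0, 0, 0, 0, 0, 0.01], [0.002, 0, 0, 0, 0, 0, 0.01]])

```text
clock: 10.1
tool_pos: [0.5368, 0.0074, -0.0152]
ee_rot: [-0.054, -3.141, 0.0]
ft_force: [-1.4, 0.5, 0.5]
width: 0.231
grip_force: 24.9
```

Emit:
arm_command(moves=[[0.001, 0, 0, 0, 0, 0, 0.01], [0.002, 0, 0, 0, 0, 0, 0.01]])

```text
clock: 10.3
tool_pos: [0.5389, 0.0074, -0.0152]
ee_rot: [-0.054, -3.141, 0.0]
ft_force: [-0.8, -0.2, 0.8]
width: 0.227
grip_force: 24.9
```

Emit:
arm_command(moves=[[0.001, 0, 0, 0, 0, 0, 0.01], [0.002, 0, 0, 0, 0, 0, 0.01]])

```text
clock: 10.5
tool_pos: [0.5409, 0.0074, -0.0152]
ee_rot: [-0.054, -3.141, 0.0]
ft_force: [-0.8, 1.0, 1.2]
width: 0.222
grip_force: 24.9
```

Emit:
arm_command(moves=[[0.001, 0, 0, 0, 0, 0, 0.01], [0.002, 0, 0, 0, 0, 0, 0.01]])

```text
clock: 10.7
tool_pos: [0.5425, 0.0074, -0.0152]
ee_rot: [-0.054, -3.14, 0.0]
ft_force: [-3.3, 1.3, 1.1]
width: 0.223
grip_force: 24.9
```

Emit:
arm_command(moves=[[0.001, 0, 0, 0, 0, 0, 0.01], [0.002, 0, 0, 0, 0, 0, 0.01]])

```text
clock: 10.9
tool_pos: [0.5424, 0.0073, -0.0154]
ee_rot: [-0.055, -3.136, 0.001]
ft_force: [-8.3, 2.9, 6.6]
width: 0.226
grip_force: 25.0
```

```bash
python3 - <<'E'
from h import *
t=cam("top");s=cam("scene")
a=cv2.resize(t["pixels"][130:220,205:305],(500,450),interpolation=3)
cv2.imwrite("pics/p2.png",cv2.convertScaleAbs(a,alpha=1.6,beta=20))
o=env.get_obs();print(o["tool_pos"],o["ft_force"])
c=cam("wrist");pickle.dump(c,open("w3.pkl","wb"))
hsv=cv2.cvtColor(c["pixels"],cv2.COLOR_BGR2HSV);m=((hsv[...,0]<25)&(hsv[...,1]>70)&(hsv[...,2]>100));m[:,:245]=0;m[:,272:]=0;m[222:]=0
v,u=np.nonzero(m);r=v.min();print("handle end row",r,plane(c,[(u[v==r].mean(),r)],.033), "x0 in w2:")
c=pickle.load(open("w2.pkl","rb"))
hsv=cv2.cvtColor(c["pixels"],cv2.COLOR_BGR2HSV);m=((hsv[...,0]<25)&(hsv[...,1]>70)&(hsv[...,2]>100));m[:,:240]=0;m[:,275:]=0;m[222:]=0
v,u=np.nonzero(m);r=v.min();print(r,plane(c,[(u[v==r].mean(),r)],.033))
E
```

```text
[ 0.54235783  0.00729494 -0.01538669] [-6.69165149  1.89438523  5.13855429]
handle end row 186 [[0.50670581 0.01270105 0.033     ]] x0 in w2:
178 [[0.34465741 0.3442813  0.033     ]]
```

View pics/p2.png

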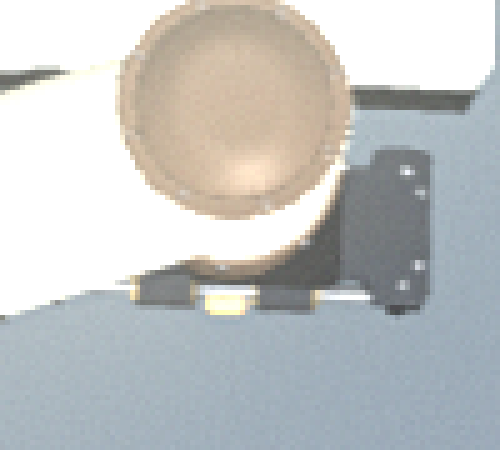

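Force rises to about 8 N at x = 0.5425, 6 mm of travel past the nominal. The band at the base's top edge is bevel, which accounts for that. Body clearance to the knob is about 13 mm, so this contact is the stop rail. The handle has not slipped: its end is still 35.5 mm behind the TCP. I'll ease the press, open and rise.

Emit:
arm_command(moves=[[-0.001, 0, 0, 0, 0, 0, 0.01], [-0.001, 0, 0, 0, 0, 0, 0.04], [-0.001, 0, 0, 0, 0, 0, 0.06], [-0.001, 0, 0, 0, 0, 0, 0.06], [-0.001, 0, 0, 0, 0, 0, 0.06]])

```text
clock: 11.55
tool_pos: [0.5444, 0.0075, -0.0151]
ee_rot: [0.054, 3.14, 0.0]
ft_force: [-0.2, -0.2, -0.2]
width: 0.507
grip_force: 0.0
```

Emit:
arm_command(moves=[[0, 0, 0, 0, 0, 0, 0.06], [0, 0, 0, 0, 0, 0, 0.06], [0, 0, 0, 0, 0, 0, 0.06]])

```text
clock: 11.85
tool_pos: [0.5439, 0.0074, -0.0151]
ee_rot: [0.054, 3.141, 0.0]
ft_force: [-0.2, -1.0, 0.6]
width: 0.676
grip_force: 0.0
```

Emit:
arm_command(moves=[[0, 0, 0.015, 0, 0, 0, 0.06], [0, 0, 0.05, 0, 0, 0, 0.06], [-0.01, 0, 0.09, 0, 0, 0, 0.06], [-0.04, 0, 0.12, 0, 0, 0, 0.06], [-0.08, 0, 0.14, 0, 0, 0, 0.06]])

```text
clock: 12.35
tool_pos: [0.4652, 0.0078, 0.127]
ee_rot: [0.054, 3.137, 0.001]
ft_force: [-0.9, 1.0, 0.6]
width: 0.691
grip_force: 0.0
```

Emit:
arm_command(moves=[[-0.03, 0.04, 0.01, 0, 0, 0, 0.06], [-0.06, 0.08, 0.02, 0, 0, 0, 0.06], [-0.06, 0.12, 0.02, 0, 0, 0, 0.06], [-0.06, 0.16, 0.02, 0, 0, 0, 0.06], [-0.06, 0.2, 0.02, 0, 0, 0, 0.06]])

```text
clock: 12.85
tool_pos: [0.4033, 0.2091, 0.1455]
ee_rot: [0.053, 3.14, 0.002]
ft_force: [0.6, -0.5, -0.4]
width: 0.692
grip_force: 0.0
```

```bash
python3 - <<'E'
from h import *
t=cam("top");t0=pickle.load(open("top.pkl","rb"))
cv2.imwrite("pics/f1.png",cv2.resize(t["pixels"][40:240,150:350],(600,600),interpolation=3))
hsv=cv2.cvtColor(t["pixels"],cv2.COLOR_BGR2HSV)
m=((hsv[...,0]<25)&(hsv[...,1]>90)&(hsv[...,2]>100)).astype(np.uint8);m[:140]=0;m[220:]=0;m[:,:225]=0;m[:,280:]=0
k=max(cv2.findContours(m,0,1)[0],key=cv2.contourArea);r=cv2.minAreaRect(plane(t,k[:,0]+0.,.033)[:,:2].astype(np.float32));print(r,cv2.boxPoints(r).round(4).tolist())
d=cv2.absdiff(t["pixels"],t0["pixels"]).max(2);print("pot/base diff",(d[45:140,200:305]>40).sum(),"round",(d[165:255,340:400]>40).sum())
E
```

```text
((0.5630470514297485, 0.008224385790526867), (0.018961353227496147, 0.1072511076927185), 88.09485626220703) [[0.5091000199317932, 0.0005000000237487257], [0.6162999868392944, -0.003000000026077032], [0.6169999837875366, 0.01590000092983246], [0.5098000168800354, 0.019500000402331352]]
pot/base diff 0 round 0
```

View pics/f1.png

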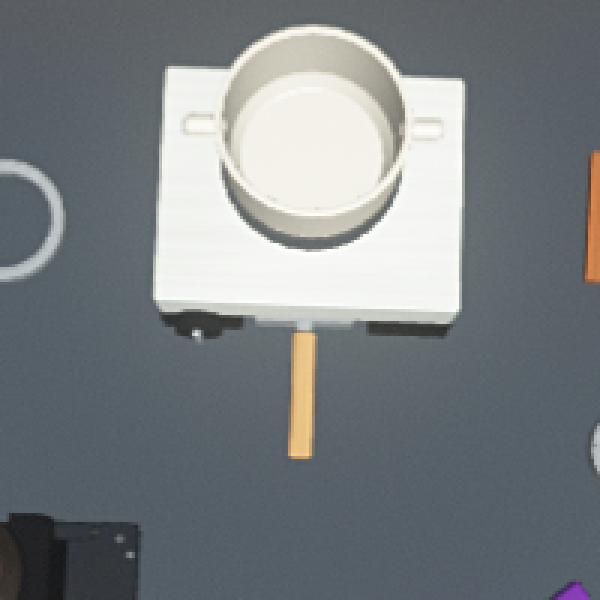

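The handle sticks straight out at −1.9°, matching the base. The pan lies in the slot at composite columns 256–354, and the pot and round pan haven't moved. One check of depth, comparing the pan's rear edge with the base front's bottom edge.

```bash
python3 - <<'E'
from h import *
t=cam("top");g=cv2.cvtColor(t["pixels"],cv2.COLOR_BGR2GRAY).astype(float)
for u0,u1,z,n in((238,246,.022,"pan rear rim"),(257,266,.022,"pan rear rim"),(276,298,0,"base front bottom")):
    col=g[136:158,u0:u1].mean(1);print(n,col.astype(int).tolist())
    for v in(146,147,148,149,150,151,152):print(v,plane(t,[((u0+u1)/2,v)],z)[0].round(4),end=" ")
    print()
E
```

```text
pan rear rim [245, 246, 247, 247, 249, 235, 208, 204, 203, 200, 189, 146, 136, 108, 108, 108, 109, 108, 107, 107, 106, 106]
146 [0.6319 0.0298 0.022 ] 147 [0.6292 0.0298 0.022 ] 148 [0.6266 0.0297 0.022 ] 149 [0.6239 0.0297 0.022 ] 150 [0.6213 0.0297 0.022 ] 151 [0.6186 0.0297 0.022 ] 152 [0.6159 0.0297 0.022 ] 
pan rear rim [243, 245, 245, 246, 246, 250, 224, 202, 203, 202, 195, 171, 145, 122, 108, 108, 108, 108, 108, 108, 107, 107]
146 [ 0.6323 -0.0212  0.022 ] 147 [ 0.6296 -0.0212  0.022 ] 148 [ 0.6269 -0.0212  0.022 ] 149 [ 0.6243 -0.0212  0.022 ] 150 [ 0.6216 -0.0212  0.022 ] 151 [ 0.6189 -0.0212  0.022 ] 152 [ 0.6163 -0.0212  0.022 ] 
base front bottom [243, 243, 244, 245, 244, 245, 248, 222, 198, 201, 200, 133, 60, 55, 57, 60, 100, 107, 106, 104, 104, 104]
146 [ 0.6379 -0.0902  0.    ] 147 [ 0.6352 -0.0902  0.    ] 148 [ 0.6324 -0.0902  0.    ] 149 [ 0.6297 -0.0901  0.    ] 150 [ 0.627  -0.0901  0.    ] 151 [ 0.6243 -0.0901  0.    ] 152 [ 0.6215 -0.0901  0.    ]
```

The depths agree within a millimetre or two: base front about 0.623, so home is at x ≈ 0.6705, and the pan's origin is at about 0.670. The pan was still being pressed on the rail when released.

```bash
python3 -c "
from rig import env
print(env.job_done())"
```

```text
the job is handed in; nothing more can be done
None
```

The job is handed in, verdict not shown: the square pan is in the slot the right way up, straight, pressed home against the stop rail and released with its handle sticking out, and the pot and round pan show no movement in the top view.

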